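# Free the catch and lower the sample lift

### The job

Lower the sample lift onto its red station: pick up the blue-handled rod, push its shaft up under the yellow tab to swing the catch all the way out (feel for its stop, do not force it, and keep your fingers off the catch and frame), then gently press the carrier's black knob until the lift is fully down on its stop. Lay the rod back in its white tray and leave everything else on the bench where it is.

Things in the scene. Friction and masses are not known exactly. Their poses are not given: they have to be found in the camera images.
- tower: Fixed frame of the sample lift: red base 160 (x) x 240 (y, from -170 to +70 mm) x 25 mm high, and a 40 mm wide column, top at 205 mm. Origin on the table, z up, front towards -x. It carries the orange catch. More than 18 N from the rod on catch or frame damages it; bare fingers must not push on frame, catch or tab.
- hinge (a point): Pin of the orange hook-shaped catch (pawl), fixed on the frame at its x -16, y +2, z 187 mm; the catch turns about the frame's x. Its nose, 60 mm below the pin, points to -y under a tooth of the lift's rack and blocks it. The hinge is stiff by friction (2 to 6 N at the tab): the catch stays where it is left.
- tab_mid (a point): Fixed point of the frame (x -42, y +47, z 160 mm): nominal middle of the underside of the catch's yellow tab, a level plate 45 (x) x 30 (y) x 5 mm jutting to the frame's -x. The tab is clamped in a slot: its true underside is up to 13 mm higher or lower than this, not reported. Free space around and below it down to the red base.
- stop (a point): Fixed point of the frame, 10 mm above tab_mid: nominal end of the tab's upward travel (same unreported offset of up to 13 mm). Pushing the tab up swings the nose out of the rack; it is clear only in the last quarter of the travel, so go right up to the firm stop, which is felt as the force rising steadily from 2 to 6 N to 8 N and more within 1 to 2 mm.
- lift: Moving part: steel rack, aluminium platform, blue vial carrier, black knob on a post. x, y and axes as tower; its origin's z is the height above the bottom stop: 0 fully down, 60 to 65 mm at the start. Friction holds it wherever it is left; pressing it down takes 3 to 9 N. With the catch in, it is blocked after 2 to 7 mm. Never press with over 25 N or faster than 0.15 m/s.
- knob_top (a point): Centre of the flat top of the lift's black press knob, 34 mm across, at x -2, y -112, z 154 mm from the origin of lift; it moves with the lift. The knob is sprung: it gives 1 mm per 2 N on its post (up to 14 mm) before and while the lift follows, so a rise in force beyond about 10 N means that the lift is blocked or on its stop.
- rod: Release rod: blue handle 60 (x) x 16 (y) x 26 mm (z), with a round steel shaft 8 mm thick that sticks out 60 mm from the handle's +x end at mid height. Origin: centre of the handle's underside; the shaft's axis is 13 mm above it, its tip at x +90 mm. Lies in the tray at the start, 120 g.
- tray: Shallow white tray, fixed, 250 (x) x 130 (y) mm outside, rim 10 mm high, walls and floor 4 mm thick. Origin: centre of the underside.
- bottle: bystander: glass jar with blue cap, 72 mm across, 140 mm tall; origin centre of underside
- vial: bystander: small amber vial, 28 mm across, 60 mm tall; origin centre of underside
- bluebox: bystander: open blue box 80 x 60 x 45 mm; origin centre of underside
- chip: bystander: flat black chip case 60 x 40 x 8 mm; origin centre of underside
- screwdriver: bystander: screwdriver 160 mm long lying along its x; not the tool for this job
- beaker: bystander: glass beaker 60 mm across, 75 mm tall; origin centre of underside
- collar: bystander: steel collar 36 mm across, 16 mm high; origin centre of underside
Mind the look-alikes: they are no part of the job. Several things have the shape of the rod; the one meant has the colours described above.

How it is judged:
On the way, in this order (a step that is already met when the one before it is completed fails the run):
1. the held rod pushes up on the catch while the lift is still up (contact force between rod and tower above 1 N and height (world z) of rod above 0.1 m and height (world z) of lift above 0.05 m), for 0.1 s.
2. the lift is fully down on its stop (height (world z) of lift below 0.004 m), for 0.2 s.
At the end, for the whole second after the job is handed in: The lift is within 4 mm of its bottom stop and at rest; the rod lies at rest in the tray (its origin within the tray's outline and less than 30 mm above the table) (height (world z) of lift below 0.004 m and linear speed of lift below 0.01 m/s and x of rod in the frame of tray between -0.125 and 0.125 m and y of rod in the frame of tray between -0.065 and 0.065 m and height (world z) of rod below 0.03 m and linear speed of rod below 0.02 m/s); the robot touches nothing.
It fails at once if the rod pushes on the catch or the lift's frame with more than 18 N (contact force between rod and tower above 18 N).
It fails at once if the bare fingers or the arm push on the lift's frame, catch or tab (contact force between any of the fingers, the arm and tower above 2 N).
It fails at once if the lift is pressed with more than 25 N (contact force between any of the fingers, the arm, rod and lift above 25 N).
It fails at once if the lift moves faster than 0.15 m/s (linear speed of lift above 0.15 m/s).
It fails at once if a bystander is moved by more than 20 mm (distance of any of bottle, vial, bluebox, chip, screwdriver, beaker, collar from where it was at the start of the episode above 0.02 m).
It also fails if it takes over 72 s, if anything falls off the work surface, if the arm or the gripper's body presses on something with over 40 N, if the wrist force passes 120 N, or if a joint passes its speed limit or range.

### The arm

A 7-joint arm with a two-finger parallel gripper is mounted at the origin on the work surface. World frame = base frame: x ahead of the robot, y to its left, z up, the work surface at z = 0. Lengths are in m, angles in rad, forces in N, time in s.
With the tool pointing down it reaches from about 0.425 to 0.95 m from the base axis. Payload 4.7 kg.
Tool frame: the origin (TCP) lies midway between the tips of the shut fingers; the grasp point (between the pads) lies 19 mm behind it; x points along the fingers, z is the direction in which the jaws open and shut, and the axes are right-handed (so a half turn about x gives the same grasp; the last joint's range is limited). The gripper opens to 85 mm and grips with 20 to 120 N. Pads are 22 mm wide; open, the fingers measure 114 mm over their backs; the gripper's body (76 mm by 85 mm) begins 54 mm behind the grasp point. The pads swing forward as they close: fully open they stand 13 mm farther back than shut.
Start: joints at [1.132, 0.469, -0.049, 1.532, 0.024, 1.141, -0.082], TCP at [0.269, -0.619, 0.231] pointing down, gripper open.
Joint ranges: [-2.59, 2.59], [-0.33, 1.99], [-1.39, 1.29], [0.1, 2.45], [-1.04, 4.18], [0.21, 1.99], [-2.66, 2.66]. Speed limits (rad/s): [2.57, 2.57, 3.14, 3.14, 3.14, 3.14, 3.14].

### API

Orientations are given as [roll, pitch, yaw] about the fixed x, y, z axes, in that order (R = Rz(yaw) Ry(pitch) Rx(roll)).
In Python, from rig import env, optics gives the robot as it stands.
- The arm moves only by the tool servo_tool, never from a script. Its argument "rows" is a list of rows, each a list of 2 entries, a list of its own where there are three numbers: the shift along the world's x, y, z in cm, then the turn about the world's z in units of 5 degrees (1.0 is 5 degrees). In form: [[[tx, ty, tz], spin], ...]. A call has 1 to 8 rows; each row shifts and turns the commanded pose from where the row before left it; what a row does not reach is not made up. A row lasts 1/10 s, in which the tool goes at most 50 mm and 8.59 degrees, less where a joint would pass 70% of its speed; a pose out of reach is approached as far as the arm can. A call with a gripper value outside its range is refused whole. "grip" is the opening, from 0 (shut) to 1 (fully open), set as the call begins (left out, the last holds). The fingers move at their own pace and stop on an object; "grip_force" is the grip in N (left out, the last holds). Time passes only in rows, so rows that do not move let the fingers close. It gives the time, the measured TCP pose, the force and the opening at its end, in the units of the state.
- env.observe(): the state, without advancing time (a new reading comes with each control period).
- optics.grab_frame(name): name is "side" or "top"; returns the picture (384x512x3 uint8, red, green, blue); there is no depth.
- optics.calibration(name): a dict with "camera_matrix" (3x3 intrinsics, pixels), "extrinsics" (4x4, takes a point from camera to world coordinates). Camera axes: x right, y down, z forward; pixel columns grow to the right and rows downward; lengths in m; the calibration is good to about 2 mm. A picture is of the moment at which its call begins. calibration takes no time and is no camera call.
- env.job_done(): hands the job in, once; it reports no verdict.
Trained networks look in the newest picture that a camera, given by its name, has taken for a name from the list of things; names that differ only in an ending like _2 or _b are one class to them, and where a whole thing is asked for, a point or a joint stands for the part that bears it (a point fixed in the world has none). Each returns a list of dicts, best first, with "p" (0 to 1); they miss things now and then, are a little off and sometimes report something else, mostly with a low value. They report only what shows in the picture. A call takes as long as a camera call. They do not tell look-alikes from the thing itself.
- optics.search_frame(camera, thing): "centre" ([column, row] in pixels, amid what is visible of it).
- optics.regions_of(camera, thing): "pixels" (384x512 bool, what is visible of it) and "centre" ([column, row] in pixels, amid what is visible of it).
- optics.tip_of(camera, thing): "centre" ([column, row] in pixels: a listed point, or the origin of a listed thing).
The state is a dict: "time": time; "joint_pos": joint angles; "joint_velocities": joint speeds; "joint_efforts": joint torques, N m; "tcp_pos": TCP position; "tcp_rot": TCP orientation; "force": force on the tool from outside, world axes, zero at the start; "ft_torque": the same for the moment, N m; "finger_gap": opening from 0.0 (shut) to 1.0 (fully open).
Only numpy, scipy, OpenCV 4.12 (cv2) and the standard library are available. Lean on these libraries where they do the work, as an engineer would, in place of code of your own. Each camera call takes 0.05 s, during which the arm holds its last target.

## Working session

There is one attempt and no reset: what is moved stays moved. The work goes in short steps, Python scripts to look and compute and a tool call to move; the robot and the scene stay as the last step left them, time stands still between calls to the robot, and variables do not carry over. Pictures are saved under pics/ and viewed, and the job is handed in when it is done.

Besides the shell and the picture viewer there is one more tool, called after "Emit:" in YAML: its name, and indented under it one key for each argument. servo_tool: Moves the arm, as the interface text tells. Its arguments: {"type":"object","properties":{"rows":{"type":"array","items":{"type":"array"}},"grip":{"type":"number"},"grip_force":{"type":"number"}},"required":["rows"]}

```bash
mkdir -p pics; ls
python3 - <<'E'
from rig import env, optics
import cv2, numpy as np
s=env.observe()
for k,v in s.items(): print(k,np.round(v,3))
for n in ("side","top"):
    im=optics.grab_frame(n); cv2.imwrite(f"pics/{n}0.png",im[:,:,::-1])
    c=optics.calibration(n); print(n,np.round(c["camera_matrix"],1).tolist(),np.round(c["extrinsics"],3).tolist())
E
```

```text
pics
time 0.0
joint_pos [ 1.132  0.469 -0.049  1.534  0.024  1.141 -0.082]
joint_velocities [-0.001 -0.    -0.    -0.001  0.001 -0.001 -0.   ]
joint_efforts [-0.0000e+00 -5.1031e+01 -4.7000e-02 -2.3771e+01  1.1000e-02  8.0000e-03
  0.0000e+00]
tcp_pos [ 0.269 -0.619  0.23 ]
tcp_rot [-3.103  1.569  2.019]
force [-1.099  0.6    0.584]
ft_torque [ 0.018 -0.079  0.028]
finger_gap 0.995
side [[361.7, 0.0, 258.8], [0.0, 361.7, 194.7], [0.0, 0.0, 1.0]] [[-0.946, -0.179, 0.269, 0.25], [-0.323, 0.496, -0.806, 0.845], [0.011, -0.85, -0.527, 0.69], [0.0, 0.0, 0.0, 1.0]]
top [[395.0, 0.0, 248.2], [0.0, 395.0, 195.9], [0.0, 0.0, 1.0]] [[-0.029, -0.998, 0.047, 0.47], [-1.0, 0.029, 0.001, 0.033], [-0.002, -0.047, -0.999, 1.384], [0.0, 0.0, 0.0, 1.0]]
```

View pics/side0.png

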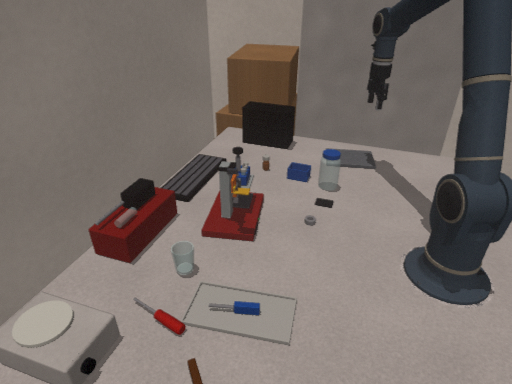

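View pics/top0.png

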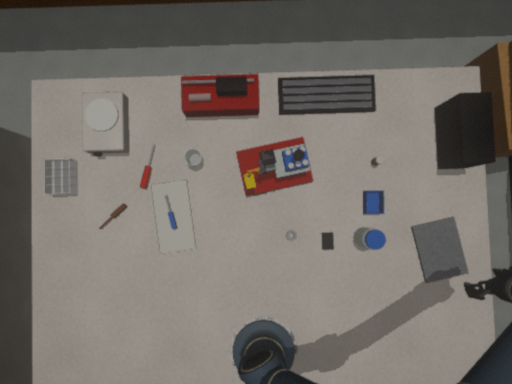

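```bash
cat > h.py <<'E'
from rig import env, optics
import cv2, numpy as np
from scipy.spatial.transform import Rotation as R
C={n:(np.array(optics.calibration(n)["camera_matrix"]),np.array(optics.calibration(n)["extrinsics"])) for n in("side","top")}
def proj(n,P):
    K,T=C[n]; p=np.linalg.inv(T)@np.append(P,1); q=K@p[:3]; return q[:2]/q[2]
def ray(n,uv):
    K,T=C[n]; d=T[:3,:3]@np.linalg.solve(K,[uv[0],uv[1],1]); return T[:3,3],d
def onz(n,uv,z):
    o,d=ray(n,uv); return o+d*(z-o[2])/d[2]
def tri(ua,ub):
    (o1,d1),(o2,d2)=ray("side",ua),ray("top",ub)
    A=np.stack([d1,-d2],1); t=np.linalg.lstsq(A,o2-o1,rcond=None)[0]
    a=o1+t[0]*d1;b=o2+t[1]*d2; return (a+b)/2,np.linalg.norm(a-b)
E
python3 - <<'E'
from h import *
for n in("side","top"):
    im=optics.grab_frame(n)
    np.save(f"pics/{n}.npy",im)
    for t in("rod","tray","tower","knob_top","tab_mid","hinge","stop","lift","screwdriver"):
        print(n,t,[(np.round(r["centre"],1).tolist(),round(float(r["p"]),2)) for r in optics.tip_of(n,t)[:4]])
    print([(np.round(r["centre"],1).tolist(),round(float(r["p"]),2)) for r in optics.regions_of(n,"rod")[:4]])
a=np.load("pics/top.npy")[150:270,100:210]; b=np.load("pics/top.npy")[125:205,225:325]
cv2.imwrite("pics/c1.png",cv2.resize(a[:,:,::-1],None,fx=4.5,fy=4.5,interpolation=2))
cv2.imwrite("pics/c2.png",cv2.resize(b[:,:,::-1],None,fx=6,fy=6,interpolation=2))
s=np.load("pics/side.npy")
cv2.imwrite("pics/c3.png",cv2.resize(s[140:245,190:290][:,:,::-1],None,fx=5.5,fy=5.5,interpolation=2))
cv2.imwrite("pics/c4.png",cv2.resize(s[280:340,180:300][:,:,::-1],None,fx=6,fy=6,interpolation=2))
E
```

```text
side rod [([246.7, 311.7], 0.67), ([231.4, 227.0], 0.51), ([242.5, 190.1], 0.43)]
side tray [([239.8, 310.8], 0.66)]
side tower [([231.1, 222.3], 0.97), ([296.1, 178.1], 0.3)]
side knob_top [([237.1, 147.5], 0.56)]
side tab_mid [([241.3, 189.1], 0.68)]
side hinge [([236.9, 172.1], 0.93)]
side stop [([240.2, 186.9], 0.64), ([237.4, 148.7], 0.59), ([328.0, 183.1], 0.23)]
side lift [([229.6, 208.9], 0.93), ([240.2, 187.2], 0.68), ([308.8, 222.1], 0.55)]
side screwdriver [([158.0, 318.9], 0.68)]
[([246.2, 308.2], 0.64), ([193.9, 369.8], 0.49)]
top rod [([119.2, 205.1], 0.61), ([175.1, 222.9], 0.43), ([260.6, 172.2], 0.26)]
top tray [([175.0, 215.1], 0.8), ([247.7, 180.8], 0.3)]
top tower [([325.5, 235.8], 0.72), ([261.8, 173.4], 0.6)]
top knob_top [([296.8, 154.7], 0.62)]
top tab_mid [([250.4, 179.9], 0.62), ([261.2, 167.0], 0.6)]
top hinge [([260.8, 168.7], 0.62), ([362.7, 235.4], 0.16)]
top stop [([250.7, 180.2], 0.71)]
top lift [([258.7, 167.5], 0.78), ([363.6, 233.6], 0.41)]
top screwdriver []
[([119.4, 209.8], 0.64), ([175.4, 216.1], 0.53)]
```

View pics/c1.png

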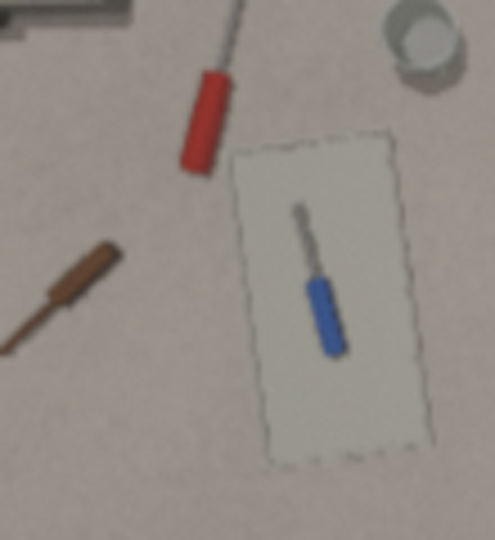

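View pics/c2.png

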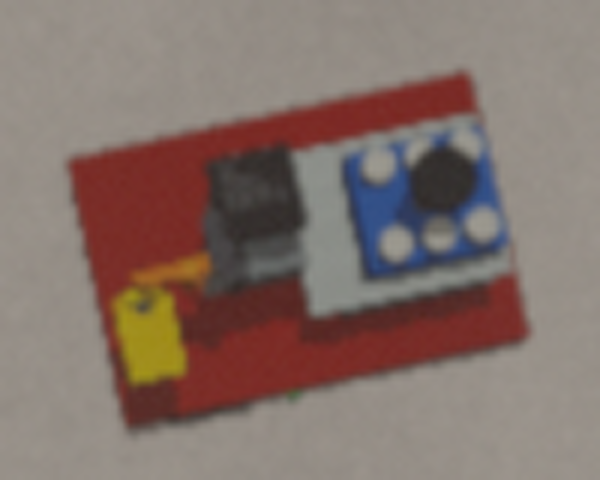

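View pics/c3.png

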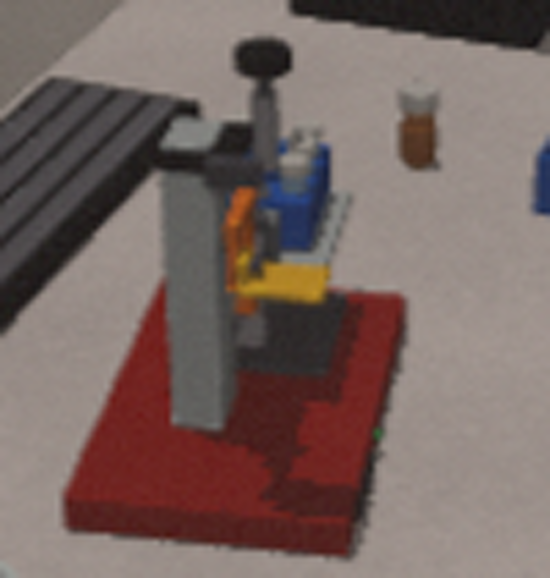

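View pics/c4.png

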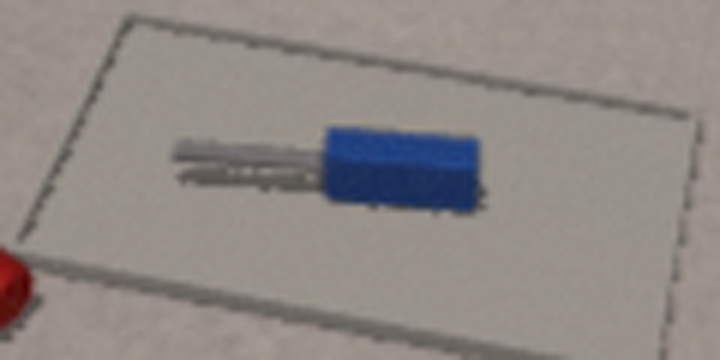

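```bash
cat >> h.py <<'E'
def cr(u,v,f,x0,y0): return np.array([(u+.5)/f-.5+x0,(v+.5)/f-.5+y0])
from scipy.optimize import least_squares
E
python3 - <<'E'
from h import *
loc=np.array([[80,70,25],[80,-170,25],[-80,-170,25],[-80,70,25]])/1e3
pt=[cr(*p,6,225,125) for p in((70,158),(468,72),(528,335),(128,428))]
# side crop: front... (-80,70) top corner & others
ps=[cr(*p,5.5,190,140) for p in((66,498),(405,298),(352,525))]
ls=np.array([[80,70,25],[-80,-170,25],[-80,70,25]])/1e3
def W(p,L): 
    c,s=np.cos(p[2]),np.sin(p[2]); return np.array([p[0]+c*L[0]-s*L[1],p[1]+s*L[0]+c*L[1],L[2]])
def f(p,a=1,b=1):
    r=[a*(proj("top",W(p,l))-u) for l,u in zip(loc,pt)]+[b*(proj("side",W(p,l))-u) for l,u in zip(ls,ps)]
    return np.ravel(r)
for a,b in((1,1),(1,0),(0,1)):
    s=least_squares(f,[.55,0,.2],args=(a,b)); print(np.round(s.x,4),np.round(f(s.x),1))
s=least_squares(f,[.55,0,.2]).x
for nm,l in dict(tab=(-42,47,160),hinge=(-16,2,187),knob=(-2,-112,154+62)).items():
    P=W(s,np.array(l)/1e3); print(nm,np.round(P,4),proj("side",P),proj("top",P))
# tab tri from crops: tab top centre
print("knob tri",tri(cr(263,52,5.5,190,140),cr(441,180,6,225,125)))
print("tab tri", tri(cr(284,274,5.5,190,140),cr(150,335,6,225,125)))
# rod
A=onz("top",cr(336,355,4.5,100,150),.017);B=onz("top",cr(316,278,4.5,100,150),.017);T=onz("top",cr(299,205,4.5,100,150),.017)
print("rod ends",A,B,T,np.linalg.norm(B-A),np.degrees(np.arctan2(*(T-A)[1::-1])))
cs=[onz("top",cr(u,v,4.5,100,150),.01) for u,v in((232,152),(391,131),(432,443),(270,466))]
print("tray",np.round(cs,3),np.mean(cs,0))
# side: handle top face centre, tip
print("side handle top",onz("side",cr(402,141,6,180,280),.030),"tip",onz("side",cr(176,150,6,180,280),.017))
E
```

```text
[ 0.6242 -0.0094  0.1931] [-1.2  0.4 -0.  -0.4  0.5  0.6 -0.7  0.5 -0.6 -0.9  0.3 -1.3 -0.1 -0.8]
[ 0.6253 -0.0107  0.19  ] [-0.8  0.   0.4 -0.6  0.8  0.5 -0.4  0.1 -0.8 -1.2  0.3 -1.5 -0.4 -1.1]
[ 0.6219 -0.0048  0.1989] [-2.6  1.3 -1.5  0.  -0.7  1.  -1.9  1.2 -0.5  0.3  0.3 -0.7  0.3  0.1]
tab [0.574  0.0287 0.16  ] [241.60395008 190.23435205] [249.29732963 180.84716848]
hinge [ 0.6081 -0.0105  0.187 ] [235.37772906 173.66285454] [261.84096186 168.53628112]
knob [ 0.6437 -0.1197  0.216 ] [237.68224124 148.01324818] [298.48674089 154.41815666]
knob tri (array([ 0.64404298, -0.11875739,  0.21277571]), np.float64(0.0006039825395095584))
tab tri (array([0.57525798, 0.02784319, 0.16195751]), np.float64(0.00030212327913301646))
rod ends [0.42874278 0.29201164 0.017     ] [0.48822111 0.30619216 0.017     ] [0.54479101 0.31817893 0.017     ] 0.0611453874349105 12.706902083436473
tray [[0.588 0.371 0.01 ]
 [0.601 0.247 0.01 ]
 [0.359 0.221 0.01 ]
 [0.345 0.346 0.01 ]] [0.47304023 0.29615978 0.01      ]
side handle top [0.45855531 0.29968246 0.03      ] tip [0.54504882 0.32279489 0.017     ]
```

Run:
```python
from h import *
s=env.observe(); M=R.from_euler("xyz",s["tcp_rot"]).as_matrix()
print(np.round(M,3)); j=M[:,2]; a=np.degrees(np.arctan2(j[1],j[0])); print("jaw angle",a)
g=np.array([.4585,.299])+.012*np.array([np.cos(.22),np.sin(.22)]); print("grasp",g,"shift cm",100*(g-s["tcp_pos"][:2]),"turn",[(102.6-a+k*180)/5 for k in(-2,-1,0,1)])
```

```text
[[ 0.     0.917  0.398]
 [-0.     0.398 -0.917]
 [-1.     0.     0.   ]]
jaw angle -66.51791223486576
grasp [0.47021077 0.30161876] shift cm [20.11931591 92.07279745] turn [np.float64(-38.17641755302685), np.float64(-2.1764175530268517), np.float64(33.82358244697315), np.float64(69.82358244697315)]
```

Emit:
servo_tool:
  rows:
    - [[2,4,2],0]
    - [[2,4,2],0]
    - [[2,4,2],0]
    - [[2,4,1],0]
    - [[2,4,0],0]
    - [[2,4,0],0]
    - [[2,4,0],0]
    - [[2,4,0],0]
  grip: 0.6

```text
time: 2.0
tcp_pos: [0.4295, -0.2974, 0.3017]
tcp_rot: [0.397, 1.57, -0.764]
force: [0.3, -0.5, 0.0]
finger_gap: 0.596
```

Emit:
servo_tool:
  rows:
    - [[1,4,0],0]
    - [[1,4,0],0]
    - [[1,4,0],0]
    - [[0,4,0],0]
    - [[0,4,0],0]
    - [[0,4,0],0]
    - [[0,4,0],0]
    - [[0,4,0],0]

```text
time: 2.8
tcp_pos: [0.4588, 0.0224, 0.3017]
tcp_rot: [0.776, 1.57, -0.385]
force: [1.2, -0.4, 0.6]
finger_gap: 0.6
```

Emit:
servo_tool:
  rows:
    - [[0.5,4,0],-0.5]
    - [[0.5,4,0],-0.5]
    - [[0.2,4,0],-0.5]
    - [[0,4,-2],-0.5]
    - [[0,4,-3],-0.2]
    - [[0,4,-4],0]
    - [[0,3.9,-4],0]
    - [[0,0,-4],0]

```text
time: 3.6
tcp_pos: [0.4701, 0.2976, 0.14]
tcp_rot: [2.613, 1.565, 1.267]
force: [0.6, -0.1, 0.5]
finger_gap: 0.603
```

Run:
```python
from h import *
s=env.observe(); M=R.from_euler("xyz",s["tcp_rot"]).as_matrix()
j=M[:,2]; print("jaw",np.degrees(np.arctan2(j[1],j[0]))+180,s["tcp_pos"],s["joint_pos"],s["force"])
im=optics.grab_frame("side");cv2.imwrite("pics/a1.png",cv2.resize(im[180:350,150:330][:,:,::-1],None,fx=3.5,fy=3.5))
```

```text
jaw 102.8804581679875 [0.47013663 0.29755147 0.13997858] [-0.1706364   0.44286067 -0.60216142  1.88953278  0.31141743  0.89821263
 -2.2689741 ] [ 0.64984697 -0.05726638  0.50955995]
```

View pics/a1.png

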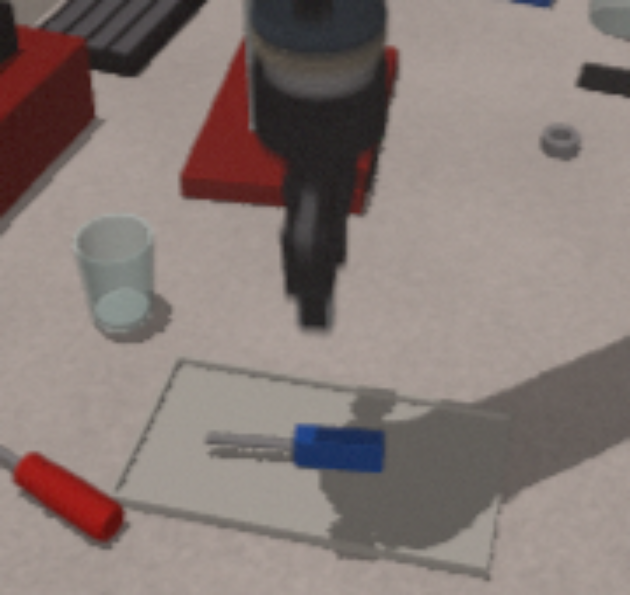

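Emit:
servo_tool:
  rows:
    - [[0,0.4,-2.5],0]
    - [[0,0,-2.5],0]
    - [[0,0,-2],0]
    - [[0,0,-2],0]
    - [[0,0,0],0]

```text
time: 4.15
tcp_pos: [0.4702, 0.2932, 0.0488]
tcp_rot: [-1.007, 1.566, -2.361]
force: [-0.4, -0.0, -0.1]
finger_gap: 0.6
```

Run:
```python
from h import *
s=env.observe(); print(s["tcp_pos"],s["force"])
for n,a in (("side",(240,350,180,320)),("top",(170,260,130,220))):
    im=optics.grab_frame(n);cv2.imwrite(f"pics/a2{n}.png",cv2.resize(im[a[0]:a[1],a[2]:a[3]][:,:,::-1],None,fx=5,fy=5))
```

```text
[0.47023126 0.29318947 0.04875844] [-0.39035107 -0.01634338 -0.12689905]
```

View pics/a2side.png

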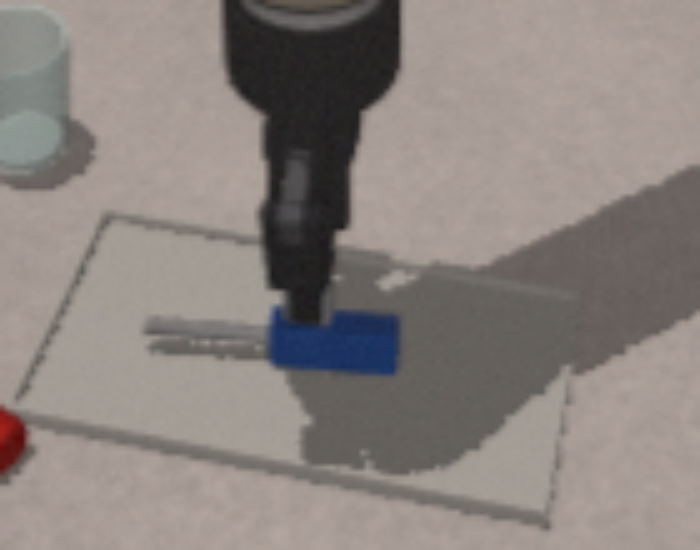

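View pics/a2top.png

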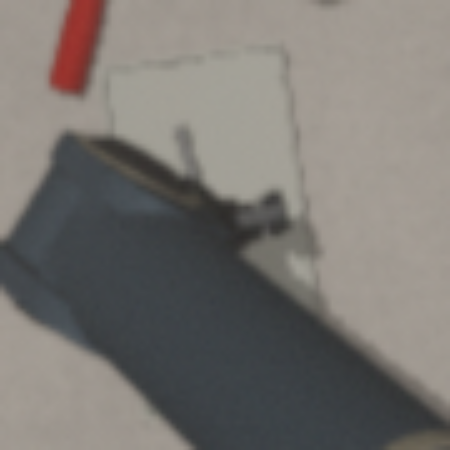

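Emit:
servo_tool:
  rows:
    - [[0,0.8,0],0]
    - [[0,0,0],0]
    - [[0,0,0],0]

```text
time: 4.55
tcp_pos: [0.4714, 0.3039, 0.0512]
tcp_rot: [1.895, 1.569, 0.542]
force: [-0.2, 0.7, -0.0]
finger_gap: 0.598
```

Emit:
servo_tool:
  rows:
    - [[0,-0.1,-1.5],0]
    - [[0,0,-1.5],0]
    - [[0,0,0],0]
    - [[0,0,0],0]

```text
time: 4.95
tcp_pos: [0.4703, 0.3017, 0.0191]
tcp_rot: [-1.225, 1.569, -2.578]
force: [0.3, -0.0, 0.2]
finger_gap: 0.596
```

Emit:
servo_tool:
  rows:
    - [[0,0,0],0]

```text
time: 5.05
tcp_pos: [0.471, 0.3024, 0.0201]
tcp_rot: [-3.05, 1.571, 1.881]
force: [0.1, 0.8, -0.1]
finger_gap: 0.602
```

Emit:
servo_tool:
  rows:
    - [[0,0,-0.6],0]
    - [[0,0,-0.5],0]
    - [[0,0,0],0]

```text
time: 5.35
tcp_pos: [0.4706, 0.3017, 0.0085]
tcp_rot: [-1.053, 1.569, -2.406]
force: [0.1, -0.7, -0.7]
finger_gap: 0.597
```

Emit:
servo_tool:
  rows:
    - [[0,0,0],0]
    - [[0,0,0],0]
    - [[0,0,0],0]
    - [[0,0,0],0]
    - [[0,0,0],0]
    - [[0,0,0],0]
  grip: 0
  grip_force: 110

```text
time: 5.95
tcp_pos: [0.4712, 0.3025, 0.0097]
tcp_rot: [1.851, 1.57, 0.498]
force: [-0.9, -1.3, 5.2]
finger_gap: 0.161
```

Emit:
servo_tool:
  rows:
    - [[0,0,0.5],0]
    - [[0,0,1.5],0]
    - [[0,0,3],0]
    - [[0,0,3],0]
    - [[0,0,3],0]
    - [[0,0,3],0]
    - [[0,0,0],0]
    - [[0,0,0],0]

```text
time: 6.75
tcp_pos: [0.4711, 0.302, 0.1501]
tcp_rot: [1.539, 1.569, 0.186]
force: [0.4, -0.4, -1.2]
finger_gap: 0.162
```

Run:
```python
from h import *
s=env.observe(); print(s["tcp_pos"],s["force"],s["finger_gap"])
im=optics.grab_frame("side");cv2.imwrite("pics/a3.png",cv2.resize(im[180:350,150:330][:,:,::-1],None,fx=3.5,fy=3.5))
```

```text
[0.47112251 0.30199114 0.15007953] [ 0.43988203 -0.42849166 -1.1887308 ] 0.16218453974951125
```

View pics/a3.png

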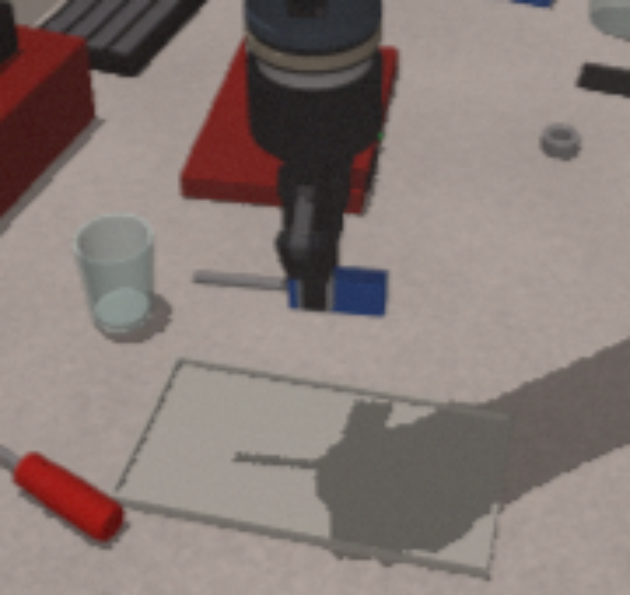

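Emit:
servo_tool:
  rows:
    - [[-1,-3,0],0]
    - [[-1,-4,0],0]
    - [[-1,-4,0],0]
    - [[-0.4,-4,-1],0]
    - [[0,-4,-1],-0.1]
    - [[0,-4,-1],-0.1]
    - [[0,-4,-0.2],-0.1]
    - [[0,-3,0],0]

```text
time: 7.6
tcp_pos: [0.4349, -0.0006, 0.1154]
tcp_rot: [-1.641, 1.566, -3.022]
force: [0.4, 0.1, -0.9]
finger_gap: 0.157
```

Emit:
servo_tool:
  rows:
    - [[0,0,0],0]
    - [[0,0,0],0]

```text
time: 7.8
tcp_pos: [0.4361, 0.0018, 0.1163]
tcp_rot: [-1.948, 1.569, 2.954]
force: [-0.6, 0.5, -0.7]
finger_gap: 0.161
```

```bash
cat > look.py <<'E'
from h import *
import sys
s=env.observe(); M=R.from_euler("xyz",s["tcp_rot"]).as_matrix()
j=M[:,2]; print("jaw",(np.degrees(np.arctan2(j[1],j[0])))%180-90,np.round(s["tcp_pos"],4),np.round(s["force"],1),s["time"])
k=sys.argv[1]
im=optics.grab_frame("side");cv2.imwrite(f"pics/{k}s.png",cv2.resize(im[130:240,180:300][:,:,::-1],None,fx=6,fy=5.4,interpolation=2))
im=optics.grab_frame("top");cv2.imwrite(f"pics/{k}t.png",cv2.resize(im[125:245,215:335][:,:,::-1],None,fx=5,fy=5,interpolation=2))
E
python3 look.py b1
```

```text
jaw 10.888598593217566 [0.4361 0.0018 0.1163] [-0.6  0.5 -0.7] 7.8
```

View pics/b1s.png

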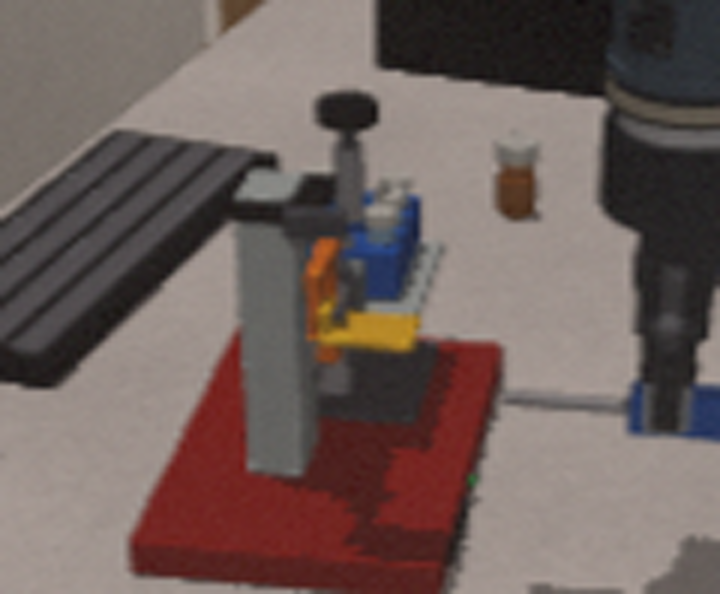

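View pics/b1t.png

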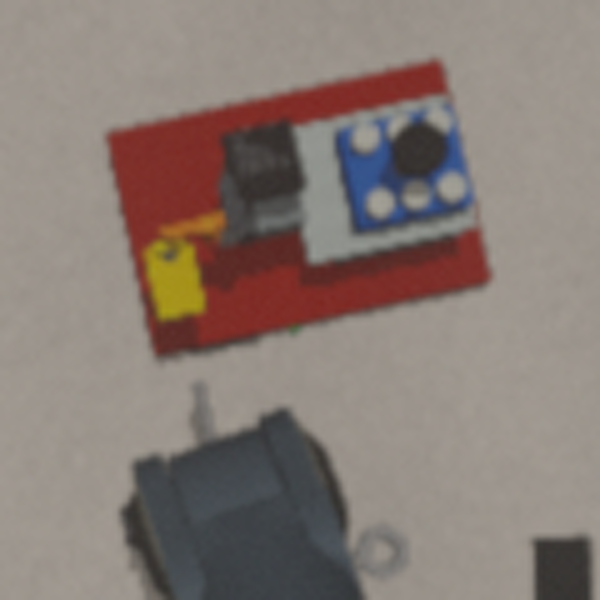

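Emit:
servo_tool:
  rows:
    - [[1.5,0.3,0],0]
    - [[1.5,0.3,0],0]
    - [[1.5,0.3,0],0]
    - [[1.4,0.25,0],0]
    - [[0,0,0],0]
    - [[0,0,0],0]

```text
time: 8.5
tcp_pos: [0.4952, 0.0148, 0.1168]
tcp_rot: [-1.93, 1.569, 2.976]
force: [-1.4, -0.2, -0.4]
finger_gap: 0.157
```

```bash
python3 look.py b2
```

```text
jaw 11.110110537918274 [0.4952 0.0148 0.1168] [-1.4 -0.2 -0.4] 8.5
```

View pics/b2s.png

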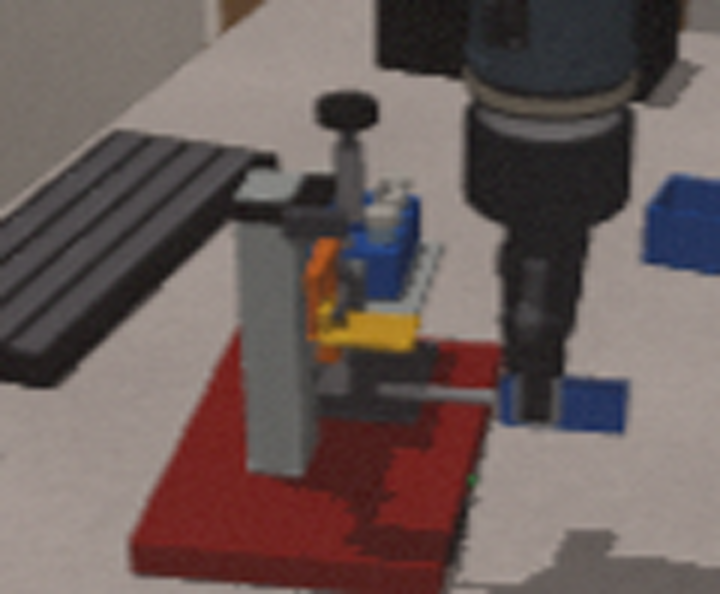

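View pics/b2t.png

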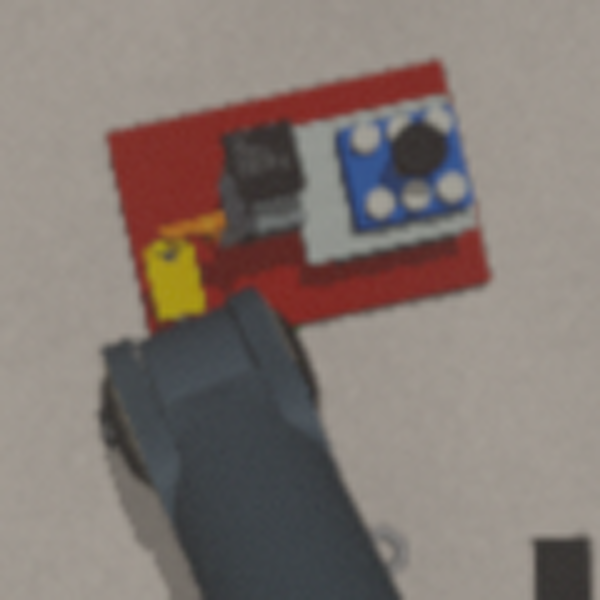

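Emit:
servo_tool:
  rows:
    - [[0,0,0.6],0]
    - [[0,0,0.6],0]
    - [[0,0,0.4],0]
    - [[0,0,0],0]
    - [[0,0,0],0]

```text
time: 9.1
tcp_pos: [0.496, 0.0135, 0.1334]
tcp_rot: [0.943, 1.57, -0.436]
force: [0.5, 0.4, -1.2]
finger_gap: 0.158
```

Emit:
servo_tool:
  rows:
    - [[0,0,0.1],0]
    - [[0,0,0.1],0]
    - [[0,0,0.1],0]
    - [[0,0,0.1],0]
    - [[0,0,0],0]

```text
time: 9.6
tcp_pos: [0.4961, 0.0137, 0.1373]
tcp_rot: [1.25, 1.571, -0.129]
force: [-0.8, -0.1, -0.6]
finger_gap: 0.161
```

Emit:
servo_tool:
  rows:
    - [[0,0,0.1],0]
    - [[0,0,0.1],0]
    - [[0,0,0.1],0]
    - [[0,0,0.1],0]
    - [[0,0,0],0]

```text
time: 10.1
tcp_pos: [0.4961, 0.0137, 0.1414]
tcp_rot: [1.214, 1.57, -0.165]
force: [1.2, -0.3, -2.4]
finger_gap: 0.16
```

Emit:
servo_tool:
  rows:
    - [[0,0,0.1],0]
    - [[0,0,0.1],0]
    - [[0,0,0],0]

```text
time: 10.4
tcp_pos: [0.496, 0.0137, 0.1433]
tcp_rot: [1.17, 1.571, -0.209]
force: [0.3, 0.7, -1.3]
finger_gap: 0.159
```

Emit:
servo_tool:
  rows:
    - [[0,0,0.1],0]
    - [[0,0,0.1],0]
    - [[0,0,0],0]

```text
time: 10.7
tcp_pos: [0.4961, 0.0137, 0.1453]
tcp_rot: [1.185, 1.57, -0.194]
force: [-0.6, 0.0, -0.5]
finger_gap: 0.157
```

Emit:
servo_tool:
  rows:
    - [[0,0,0.1],0]
    - [[0,0,0.1],0]
    - [[0,0,0],0]

```text
time: 11.0
tcp_pos: [0.4957, 0.0139, 0.147]
tcp_rot: [-2.269, 1.57, 2.635]
force: [0.2, 0.8, -4.6]
finger_gap: 0.159
```

Emit:
servo_tool:
  rows:
    - [[0,0,0.1],0]
    - [[0,0,0.1],0]
    - [[0,0,0],0]

```text
time: 11.3
tcp_pos: [0.4956, 0.014, 0.1491]
tcp_rot: [-1.965, 1.57, 2.94]
force: [-0.2, 1.9, -4.1]
finger_gap: 0.159
```

Emit:
servo_tool:
  rows:
    - [[0,0,0.1],0]
    - [[0,0,0.1],0]
    - [[0,0,0],0]

```text
time: 11.6
tcp_pos: [0.4957, 0.0137, 0.1512]
tcp_rot: [-1.444, 1.57, -2.823]
force: [-0.8, 2.4, -4.3]
finger_gap: 0.161
```

Emit:
servo_tool:
  rows:
    - [[0,0,0.1],0]
    - [[0,0,0.1],0]
    - [[0,0,0],0]

```text
time: 11.9
tcp_pos: [0.4959, 0.0136, 0.1533]
tcp_rot: [-0.54, 1.571, -1.919]
force: [-0.9, 2.4, -4.8]
finger_gap: 0.158
```

Emit:
servo_tool:
  rows:
    - [[0,0,0.1],0]
    - [[0,0,0.1],0]
    - [[0,0,0],0]

```text
time: 12.2
tcp_pos: [0.496, 0.0137, 0.1553]
tcp_rot: [0.746, 1.571, -0.633]
force: [-1.8, 1.7, -4.2]
finger_gap: 0.16
```

Emit:
servo_tool:
  rows:
    - [[0,0,0.1],0]
    - [[0,0,0],0]

```text
time: 12.4
tcp_pos: [0.4959, 0.0138, 0.1561]
tcp_rot: [-2.691, 1.571, 2.213]
force: [-0.1, 2.3, -6.2]
finger_gap: 0.163
```

```bash
python3 look.py b3
```

```text
jaw 10.991400957440916 [0.4959 0.0138 0.1561] [-0.1  2.3 -6.2] 12.4
```

View pics/b3s.png

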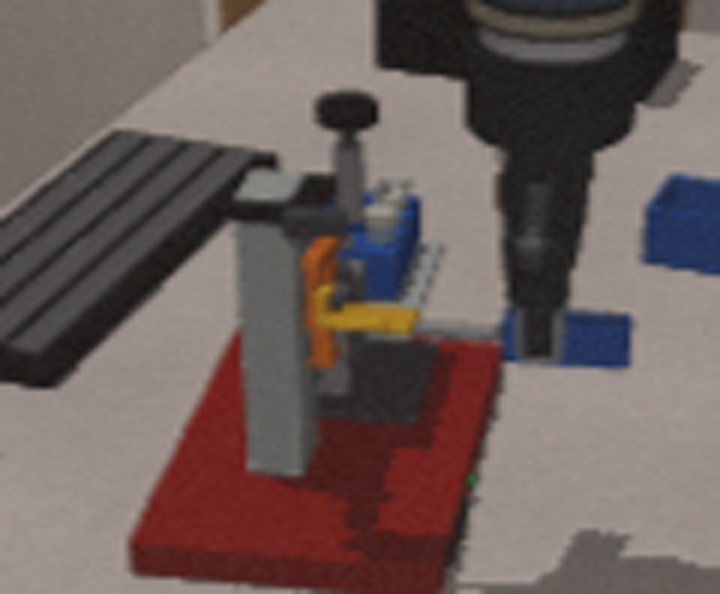

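Tab has risen and the nose is swinging out. The rod is still level. Continuing by 0.5 mm until the force rises.

Emit:
servo_tool:
  rows:
    - [[0,0,0.05],0]
    - [[0,0,0],0]

```text
time: 12.7
tcp_pos: [0.4958, 0.0137, 0.1564]
tcp_rot: [-2.1, 1.57, 2.805]
force: [0.8, 4.1, -8.7]
finger_gap: 0.159
```

Emit:
servo_tool:
  rows:
    - [[0,0,0.05],0]
    - [[0,0,0],0]

```text
time: 12.9
tcp_pos: [0.4958, 0.0137, 0.1568]
tcp_rot: [-2.001, 1.57, 2.903]
force: [0.8, 2.6, -10.9]
finger_gap: 0.158
```

Emit:
servo_tool:
  rows:
    - [[0,0,-0.3],0]
    - [[0,0,-0.8],0]
    - [[0,0,-1.5],0]
    - [[-1.5,-0.3,-0.5],0]
    - [[-2,-0.4,0],0]
    - [[-2.5,-0.5,0],0]
    - [[0,0,0],0]

```text
time: 13.6
tcp_pos: [0.4336, -0.0002, 0.1261]
tcp_rot: [-0.65, 1.568, -2.031]
force: [-0.3, 0.6, -1.0]
finger_gap: 0.156
```

```bash
python3 look.py b4
```

```text
jaw 10.867796924116874 [ 4.336e-01 -2.000e-04  1.261e-01] [-0.3  0.6 -1. ] 13.6
```

View pics/b4s.png

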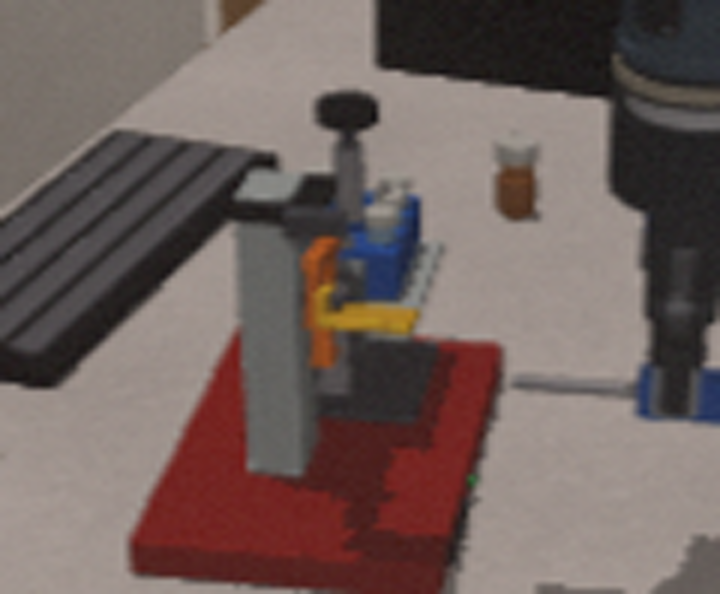

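Emit:
servo_tool:
  rows:
    - [[0,-1,4],0]
    - [[0,-1,4],0]
    - [[0,-1,4],0]
    - [[1,-2,3],0]
    - [[3,-2,0],0]
    - [[4,-2,0],0]
    - [[4,-2,0],0]
    - [[4,-1,0],0]

```text
time: 14.5
tcp_pos: [0.5987, -0.1219, 0.2765]
tcp_rot: [0.583, 1.568, -0.801]
force: [-0.2, -0.2, -0.5]
finger_gap: 0.155
```

Emit:
servo_tool:
  rows:
    - [[3,0,-1],0]
    - [[2,0,-1],0]
    - [[0,0,-1],0]
    - [[0,0,0],0]
    - [[0,0,0],0]

```text
time: 15.0
tcp_pos: [0.6455, -0.1186, 0.2463]
tcp_rot: [-0.738, 1.57, -2.117]
force: [0.3, -0.4, -1.1]
finger_gap: 0.156
```

```bash
python3 look.py b5
```

```text
jaw 10.96179140366506 [ 0.6455 -0.1186  0.2463] [ 0.3 -0.4 -1.1] 15.0
```

View pics/b5s.png

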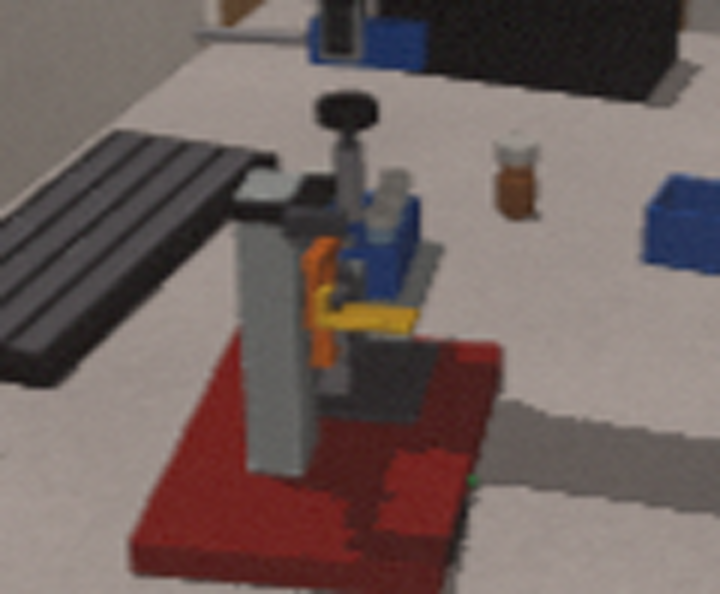

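Emit:
servo_tool:
  rows:
    - [[0,0,-0.8],0]
    - [[0,0,-0.7],0]
    - [[0,0,-0.4],0]
    - [[0,0,-0.2],0]
    - [[0,0,-0.2],0]
    - [[0,0,0],0]

```text
time: 15.7
tcp_pos: [0.6459, -0.1183, 0.2229]
tcp_rot: [-1.906, 1.57, 2.998]
force: [-0.4, 0.1, -1.3]
finger_gap: 0.159
```

Emit:
servo_tool:
  rows:
    - [[0,0,-0.15],0]
    - [[0,0,-0.15],0]
    - [[0,0,-0.15],0]
    - [[0,0,-0.15],0]

```text
time: 16.1
tcp_pos: [0.6463, -0.1183, 0.2181]
tcp_rot: [1.029, 1.57, -0.35]
force: [-1.0, -0.4, 3.8]
finger_gap: 0.157
```

Emit:
servo_tool:
  rows:
    - [[0,0,-0.15],0]
    - [[0,0,-0.15],0]
    - [[0,0,-0.15],0]

```text
time: 16.4
tcp_pos: [0.6463, -0.1183, 0.2129]
tcp_rot: [1.214, 1.57, -0.165]
force: [-1.1, 0.2, 4.0]
finger_gap: 0.159
```

Emit:
servo_tool:
  rows:
    - [[0,0,-0.2],0]
    - [[0,0,-0.2],0]
    - [[0,0,-0.2],0]
    - [[0,0,-0.2],0]

```text
time: 16.8
tcp_pos: [0.6463, -0.1183, 0.2046]
tcp_rot: [1.372, 1.57, -0.007]
force: [0.7, 0.1, 4.0]
finger_gap: 0.16
```

Emit:
servo_tool:
  rows:
    - [[0,0,-0.2],0]
    - [[0,0,-0.2],0]
    - [[0,0,-0.2],0]
    - [[0,0,-0.2],0]
    - [[0,0,-0.2],0]
    - [[0,0,-0.2],0]

```text
time: 17.4
tcp_pos: [0.6462, -0.1184, 0.1926]
tcp_rot: [1.292, 1.57, -0.087]
force: [1.4, 0.8, 4.5]
finger_gap: 0.162
```

Emit:
servo_tool:
  rows:
    - [[0,0,-0.2],0]
    - [[0,0,-0.2],0]
    - [[0,0,-0.2],0]
    - [[0,0,-0.2],0]
    - [[0,0,-0.2],0]
    - [[0,0,-0.2],0]

```text
time: 18.0
tcp_pos: [0.6462, -0.1183, 0.1806]
tcp_rot: [1.282, 1.57, -0.098]
force: [3.4, -1.1, 3.4]
finger_gap: 0.158
```

Emit:
servo_tool:
  rows:
    - [[0,0,-0.2],0]
    - [[0,0,-0.2],0]
    - [[0,0,-0.2],0]
    - [[0,0,-0.2],0]
    - [[0,0,-0.2],0]
    - [[0,0,-0.2],0]

```text
time: 18.6
tcp_pos: [0.646, -0.1184, 0.1686]
tcp_rot: [1.048, 1.571, -0.331]
force: [2.6, -0.1, 4.2]
finger_gap: 0.158
```

Emit:
servo_tool:
  rows:
    - [[0,0,-0.2],0]
    - [[0,0,-0.2],0]
    - [[0,0,-0.2],0]

```text
time: 18.9
tcp_pos: [0.646, -0.1183, 0.1625]
tcp_rot: [0.839, 1.571, -0.54]
force: [3.5, 0.6, 3.8]
finger_gap: 0.159
```

Emit:
servo_tool:
  rows:
    - [[0,0,-0.15],0]
    - [[0,0,-0.15],0]

```text
time: 19.1
tcp_pos: [0.6459, -0.1183, 0.1595]
tcp_rot: [-1.533, 1.571, -2.913]
force: [2.5, 0.4, 4.0]
finger_gap: 0.162
```

Emit:
servo_tool:
  rows:
    - [[0,0,-0.15],0]
    - [[0,0,-0.15],0]

```text
time: 19.3
tcp_pos: [0.6459, -0.1183, 0.1565]
tcp_rot: [-1.467, 1.571, -2.846]
force: [1.8, -0.1, 4.3]
finger_gap: 0.16
```

Emit:
servo_tool:
  rows:
    - [[0,0,-0.1],0]
    - [[0,0,-0.1],0]

```text
time: 19.5
tcp_pos: [0.6459, -0.1184, 0.1551]
tcp_rot: [-0.366, 1.571, -1.746]
force: [0.3, 0.7, 7.8]
finger_gap: 0.159
```

Emit:
servo_tool:
  rows:
    - [[0,0,-0.1],0]
    - [[0,0,-0.1],0]

```text
time: 19.7
tcp_pos: [0.6459, -0.1184, 0.1537]
tcp_rot: [-0.069, 1.57, -1.448]
force: [-0.0, 1.0, 9.2]
finger_gap: 0.156
```

Emit:
servo_tool:
  rows:
    - [[0,0,-0.1],0]
    - [[0,0,-0.1],0]
    - [[0,0,0],0]

```text
time: 20.0
tcp_pos: [0.646, -0.1183, 0.1524]
tcp_rot: [0.061, 1.57, -1.318]
force: [-1.1, -0.1, 12.9]
finger_gap: 0.16
```

Emit:
servo_tool:
  rows:
    - [[0,0,0],0]
    - [[0,0,0],0]

```text
time: 20.2
tcp_pos: [0.646, -0.1183, 0.1525]
tcp_rot: [0.171, 1.57, -1.209]
force: [-2.0, 0.6, 12.7]
finger_gap: 0.16
```

```bash
python3 look.py b6
```

```text
jaw 10.972128396586214 [ 0.646  -0.1183  0.1525] [-2.   0.6 12.7] 20.2
```

View pics/b6s.png

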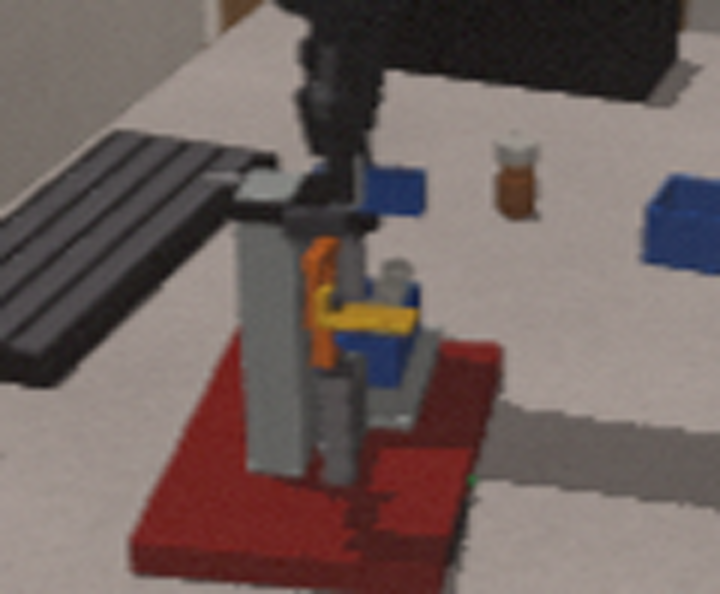

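Emit:
servo_tool:
  rows:
    - [[0,0,0.2],0]
    - [[0,0,0.3],0]
    - [[0,0,0.5],0]
    - [[0,0,2],0]
    - [[0,0,4],0]
    - [[0,0,4],0]
    - [[-2,1,2],0]
    - [[-4,1,0],0]

```text
time: 21.1
tcp_pos: [0.587, -0.0981, 0.2821]
tcp_rot: [1.683, 1.568, 0.303]
force: [-0.5, 0.7, -1.1]
finger_gap: 0.158
```

Emit:
servo_tool:
  rows:
    - [[-4,2,0],0]
    - [[-4,3,0],0]
    - [[-2.5,4,0],0]
    - [[-1,4,0],0]
    - [[0,4.5,0],0]
    - [[0,4.5,0],0]
    - [[0,4,0],0]
    - [[0,4,0],0.1]

```text
time: 21.9
tcp_pos: [0.469, 0.2018, 0.2791]
tcp_rot: [-1.162, 1.565, -2.533]
force: [1.0, -0.7, -1.0]
finger_gap: 0.159
```

Emit:
servo_tool:
  rows:
    - [[0,4,0],0.1]
    - [[0,3,0],0.1]
    - [[0,2,0],0]
    - [[0,0,0],0]
    - [[0,0,0],0]

```text
time: 22.4
tcp_pos: [0.47, 0.2903, 0.2791]
tcp_rot: [-1.029, 1.566, -2.381]
force: [0.5, -0.2, -1.6]
finger_gap: 0.156
```

```bash
python3 look.py b7; python3 -c "
import cv2
from h import *
im=optics.grab_frame('side');cv2.imwrite('pics/b8.png',im[:,:,::-1])"
```

```text
jaw 12.504494091004801 [0.47   0.2903 0.2791] [ 0.5 -0.2 -1.6] 22.4
```

View pics/b7s.png

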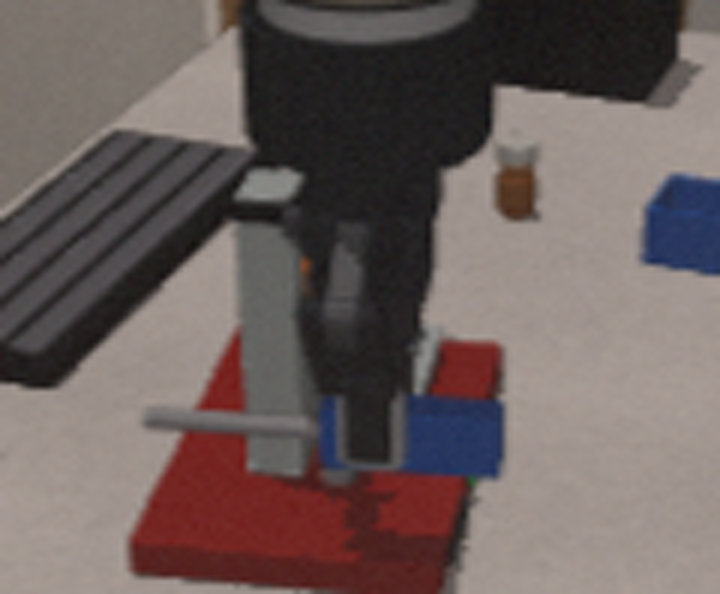

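View pics/b8.png

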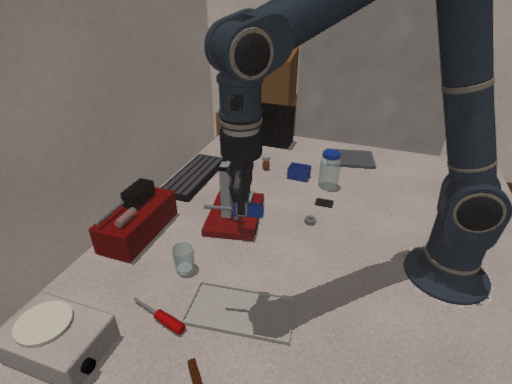

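Emit:
servo_tool:
  rows:
    - [[0,0.5,-4],0]
    - [[0,0.5,-4],0]
    - [[0,0,-4],0]
    - [[0,0,-4],0]
    - [[0,0,-4],0]
    - [[0,0,-3],0]
    - [[0,0,0],0]
    - [[0,0,0],0]

```text
time: 23.35
tcp_pos: [0.4715, 0.3011, 0.0512]
tcp_rot: [-0.122, 1.57, -1.476]
force: [0.7, 0.7, -0.8]
finger_gap: 0.16
```

Emit:
servo_tool:
  rows:
    - [[0,0,-1.5],0]
    - [[0,0,-1.2],0]
    - [[0,0,-0.5],0]
    - [[0,0,-0.3],0]
    - [[0,0,-0.2],0]
    - [[0,0,-0.2],0]
    - [[0,0,0],0]
    - [[0,0,0],0]

```text
time: 24.15
tcp_pos: [0.4711, 0.3018, 0.0119]
tcp_rot: [1.739, 1.57, 0.386]
force: [-0.3, 0.2, -0.8]
finger_gap: 0.158
```

Emit:
servo_tool:
  rows:
    - [[0,0,-0.1],0]
    - [[0,0,-0.1],0]
    - [[0,0,0],0]

```text
time: 24.45
tcp_pos: [0.4711, 0.3017, 0.0098]
tcp_rot: [1.646, 1.57, 0.293]
force: [0.7, 0.2, -0.4]
finger_gap: 0.156
```

Emit:
servo_tool:
  rows:
    - [[0,0,-0.05],0]
    - [[0,0,0],0]

```text
time: 24.65
tcp_pos: [0.4711, 0.3017, 0.0097]
tcp_rot: [0.885, 1.57, -0.468]
force: [-1.4, -0.5, 4.5]
finger_gap: 0.16
```

Rod is on the tray floor. Releasing.

Emit:
servo_tool:
  rows:
    - [[0,0,0],0]
    - [[0,0,0],0]
    - [[0,0,0],0]
    - [[0,0,0],0]
    - [[0,0,0],0]
    - [[0,0,0],0]
  grip: 0.55

```text
time: 25.25
tcp_pos: [0.4709, 0.3017, 0.0091]
tcp_rot: [-0.844, 1.571, -2.197]
force: [0.1, -0.4, -0.5]
finger_gap: 0.55
```

Emit:
servo_tool:
  rows:
    - [[0,0,1],0]
    - [[0,0,2],0]
    - [[0,0,4],0]
    - [[0,0,4],0]
    - [[0,0,4],0]
    - [[0,-4,4],0]
    - [[0,-4,4],0]
    - [[0,-4,2],0]

```text
time: 26.05
tcp_pos: [0.4714, 0.1915, 0.2535]
tcp_rot: [1.734, 1.566, 0.384]
force: [0.7, -0.2, -0.1]
finger_gap: 0.545
```

Emit:
servo_tool:
  rows:
    - [[-0.5,-4,1],0]
    - [[-0.5,-4,0],0]
    - [[0,-4,0],0]
    - [[0,-4,0],0]
    - [[0,-4,0],0]
    - [[0,-4,0],0]
    - [[0,-4,0],0]
    - [[0,-4,0],0]

```text
time: 26.85
tcp_pos: [0.4606, -0.1303, 0.2608]
tcp_rot: [0.821, 1.57, -0.531]
force: [0.0, 0.0, -0.1]
finger_gap: 0.55
```

Emit:
servo_tool:
  rows:
    - [[0,-3,0],0]
    - [[0,-2,0],0]
    - [[0,0,0],0]
    - [[0,0,0],0]

```text
time: 27.25
tcp_pos: [0.4609, -0.1783, 0.2602]
tcp_rot: [2.257, 1.57, 0.904]
force: [0.6, 0.8, -0.2]
finger_gap: 0.551
```

```bash
python3 look.py b9; python3 -c "
import cv2
from h import *
for n in('side','top'):
  im=optics.grab_frame(n);cv2.imwrite('pics/b9'+n+'.png',im[:,:,::-1])"
```

```text
jaw 12.490154916514058 [ 0.4609 -0.1783  0.2602] [ 0.6  0.8 -0.2] 27.25
```

View pics/b9s.png

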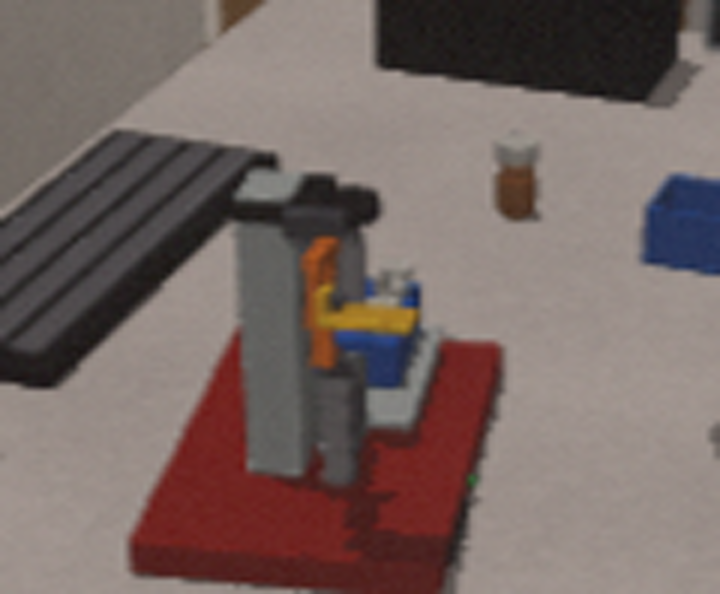

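View pics/b9side.png

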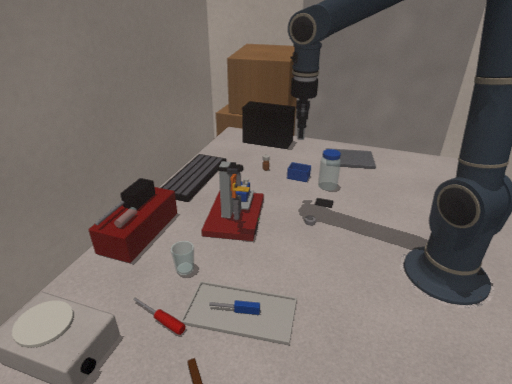

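View pics/b9top.png

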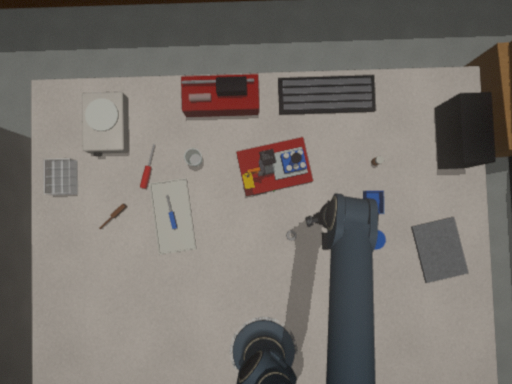

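Run:
```python
from h import *
for z in(0,.005,.01,.062): print(z,proj("side",np.array([.6440,-.1188,.154+z])))
for n in("side","top"):
    optics.grab_frame(n); print([(r["centre"],r["p"]) for r in optics.tip_of(n,"knob_top")[:2]])
im=optics.grab_frame("side");cv2.imwrite("pics/k.png",cv2.resize(im[150:195,210:270][:,:,::-1],None,fx=10,fy=10,interpolation=2))
```

```text
0 [237.88004141 165.75883552]
0.005 [237.85040527 164.37215048]
0.01 [237.8206345  162.97916618]
0.062 [237.50280757 148.10793765]
[([239.2, 167.7], 0.59)]
[([298.3, 155.2], 0.67)]
```

View pics/k.png

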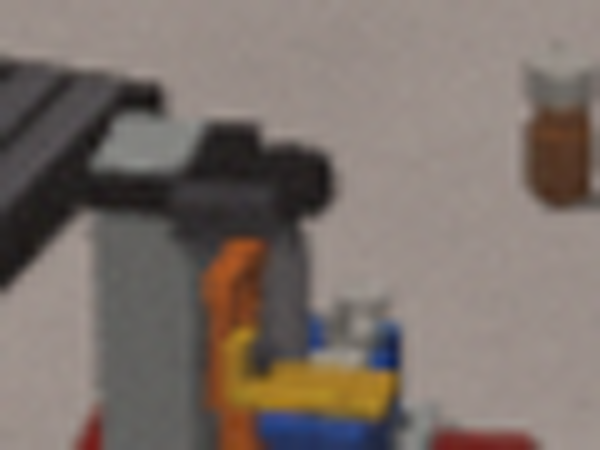

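```bash
python3 -c "
from rig import env
print(env.job_done())"
```

```text
the job is handed in; nothing more can be done
None
```

The lift is down on its stop, the rod is back in its white tray, and I handed the job in at about 27.5 s of the 72 s allowed. No verdict was reported.

- **Catch:** I held the rod's shaft under the yellow tab and pushed up. Resistance was about 3–4 N over roughly 9 mm of travel. The reading then rose steadily from 4.2 to 10.9 N within about 1.5 mm, so I stopped there. The catch stayed out after I withdrew.
- **Lift:** I pressed the knob with the underside of the rod's handle at about 20 mm/s, using about 5 N. At the bottom the force rose to about 14 N, allowing for the rod's weight, after about 61 mm of lift travel.
- **Rod:** I laid it back at its original spot in the tray. The fingers came away clear, and the arm is parked free of everything.

**Last checks:** The side picture shows the rod lying in the tray and the tower, vial, blue box, jar, screwdriver and beaker where they started. The knob's height in the side camera fits the lift at 0 mm. The network's point for the knob was about 2 pixels lower than predicted, on the down side and within its accuracy. In the final top view the arm partly hides the chip case and blue box, but both show unmoved in the side view. No check failed.

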